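# Mount the inspection camera on its dovetail boom

## Robot

A 7-joint arm with a two-finger parallel gripper is mounted at the origin on the work surface. World frame = base frame: x ahead of the robot, y to its left, z up, the work surface at z = 0. Lengths are in m, angles in rad, forces in N, time in s.
With the tool pointing down it reaches from about 0.4 to 0.9 m from the base axis. Payload 5.5 kg.
Tool frame: the origin (TCP) lies midway between the tips of the shut fingers; the grasp point (between the pads) lies 19 mm behind it; z points along the fingers, y is the line along which they close (so a half turn about z gives the same grasp; the last joint's range is limited). The gripper opens to 92 mm and grips with 3 to 60 N. Pads are 19 mm wide; open, the fingers measure 130 mm over their backs; the gripper's body (75 mm by 190 mm) begins 47 mm behind the grasp point.
Start: joints at [-0.932, 0.501, -0.427, 1.55, 0.221, 1.138, -0.21], TCP at [0.239, 0.605, 0.227] pointing down, gripper open.
Joint ranges: [-2.88, 2.88], [-0.31, 2.03], [-1.54, 1.56], [0.2, 2.42], [-1.41, 4.55], [0.19, 2.02], [-2.57, 2.57]. Speed limits (rad/s): [2.57, 2.57, 3.14, 3.14, 3.14, 3.14, 3.14].

## Interface

Orientations are given as [roll, pitch, yaw] about the fixed x, y, z axes, in that order (R = Rz(yaw) Ry(pitch) Rx(roll)).
In Python, from workcell import bot gives the robot as it stands. The module is installed in compiled form; this text tells all that it offers.
- The arm moves only by the shell command python3 -m crank 'ROWS' [OPENING] [FORCE]. ROWS is a JSON object of lists of equal length, an entry for each row: "travel": the shift along the tool's x, y, z in mm, a list of three; "spin": the turn about the tool's z in rad. In form: {"travel": [[dx, dy, dz], ...], "spin": [spin, ...]}. A call has 1 to 12 rows; each row is the pose to reach, as a shift and turn from the pose commanded when the call began, along the tool's axes at that moment; what a row does not reach only later rows make up. A row lasts 1/8 s, in which the tool goes at most 62.5 mm and 10.7 degrees, less where a joint would pass 70% of its speed; a pose out of reach is approached as far as the arm can. A call with a gripper value outside its range is refused whole. OPENING is the opening, from -1 (shut) to 1 (fully open), set as the call begins (- or left out, the last holds). The fingers move at their own pace and stop on an object; FORCE is the grip in N (left out, the last holds). Time passes only in rows, so rows that repeat a pose let the fingers close. It gives the time, the measured TCP pose, the force, the opening and the grip force at its end, in the units of the state.
- bot.get_state(): the state, without advancing time (a new reading comes with each control period).
- bot.snapshot(name): name is "scene" or "side" or "wrist"; returns the picture (384x512x3 uint8, red, green, blue); there is no depth.
- bot.camera_info(name): a dict with "K" (3x3 intrinsics, pixels), "dist_coeffs" ([k1, k2, p1, p2, k3] as OpenCV has them; the pictures are not rectified), "cam_to_world" (4x4, takes a point from camera to world coordinates). Camera axes: x right, y down, z forward; pixel columns grow to the right and rows downward; lengths in m; the calibration is good to about 2 mm. A picture is of the moment at which its call begins: read the wrist's pose just before it. camera_info takes no time and is no camera call; for the wrist camera it gives the pose at the moment of the call.
- bot.sign_off(): hands the job in; it is judged then, once.
The state is a dict: "clock": time; "joints": joint angles; "qd": joint speeds; "joint_efforts": joint torques, N m; "position": TCP position; "tcp_rot": TCP orientation; "ft_force": force on the tool from outside, world axes, zero at the start; "wrist_torque": the same for the moment, N m; "opening": finger opening in m; "gripper_force": force on a finger pad.
Only numpy, scipy, OpenCV 4.12 (cv2) and the standard library are available. Lean on these libraries where they do the work, as an engineer would, in place of code of your own. Each camera call takes 0.05 s, during which the arm holds its last target. There are 200 camera calls.

## Task

Mount the inspection camera on its stand: slide the dovetail groove of its clamp block onto the boom's rail from the free end, gently and without forcing it, until the block is right up against the stop. Then, keeping it there, turn the wing knob on top clockwise until the clamp is firm but not overtightened, and let go. Do not shift the other things on the bench.

Things in the scene. Friction and masses are not known exactly. Their poses are not given: they have to be found in the camera images.
- camera: inspection camera, loose, 0.4 kg, standing on its lens end: black upright tube, 40 mm diameter, 110 mm tall with the 52 mm wide, 16 mm high ring light at its foot. Origin on the tube's axis, half-way up; a 48 mm wide collar spans 16 mm below to 14 mm above it. z up, x along the groove of its clamp block, y from tube to block. Best held near the tube's top, fingers closing along x.
- clamp_block (a point): centre of the camera's aluminium clamp block, 31 mm to +y and 11 mm above the camera's origin. The block is 50 mm long (x), 22 mm deep (y), 64 mm high; its top is 12 mm below the tube's top. Its dovetail groove opens to +y and at both x ends. Axes as the camera's.
- groove (a point): point in the groove's mouth, 33 mm to +y and 11 mm above the camera's origin: middle of the groove's length and height, 0.8 mm off its floor. It is on the rail's line when the 0.8 mm play on every face is shared evenly. Let go loose, the block sags up to 2 mm; clamped, it rises about 1.5 mm. Axes as the camera's.
- knob: black wing knob on the upright clamp screw on top of the block, 37.5 mm to +y of the tube's axis. Wing 46 mm long, 10 mm thick, 22 mm high, a 20 mm wide hub under it. Origin on the screw's axis, about 20 mm above the tube's top, 10 mm above the wing's lower and 12 mm below its upper edge. The wing lies along the knob's y axis, x points across it, z up. Clockwise from above tightens.
- screw_point (a point): ball point of the clamp screw, hidden in the block. Quick thread, 5 mm down per rad; backed off by an unknown amount, tight after 1.1 to 1.9 rad. Turning drags up to 0.1 N m; then the point meets the rail, lifts the loose block up to 3 mm (the knob's height stays) and stiffens by 0.5 N m per rad: firm at 0.2 N m, forced past 0.3. It stays as left. Pulling or pressing on the knob moves the block.
- stand: camera stand, fixed: white base plate 300 x 240 x 10 mm, column at its far end, aluminium boom 150 mm above the plate's underside. Origin under the plate, 10 mm to +x of its centre. x along the boom from its free end to the column, z up. The dovetail rail, on the boom's -y side, is 11 mm deep, 40 mm high at its outer face, 27 mm at its neck; oiled, the block slides easily on it.
- rail_end (a point): middle of the rail's outer face at its free end, where the block goes on. Axes as the stand's: the block slides on towards +x. The first 10 mm of the rail are bevelled, by 2.4 mm all round at the tip; from the tip to the stop's face it is 75 mm.
- stop: dark steel stop block fixed on the rail's outer face, 12 mm long, 10 mm deep, 26 mm high; the leading end of the clamp block comes up against it. Origin at mid-height of its face towards the free end, on the rail's outer face. Axes as the stand's.
- rail_home (a point): point on the rail's line, 25 mm before the stop's face and 50 mm from the free end: where the groove point ends (along x) when the block touches the stop. Axes as the stand's.
- tablet: opened tablet in a pink frame with yellow corners, 190 x 134 x 12 mm, on the base plate under the boom; origin under its centre. Leave alone.
- screwdriver: screwdriver with a red handle, 170 mm long, lying on the mat; leave alone.
- multimeter: yellow multimeter, 150 x 78 x 34 mm, lying on the mat; origin under its centre. Leave alone.
- bit_case: open orange compartment case, 90 x 160 x 28 mm; origin under its centre. Leave alone.

How it is judged:
On the way:
1. the camera's clamp block is on the rail and up against the stop (x of groove in the frame of rail_home between -0.0015 and 0.002 m and y of groove in the frame of rail_home between -0.003 and 0.003 m and z of groove in the frame of rail_home between -0.0035 and 0.0035 m and angle between the x axis of camera and the x axis of stand, either way round below 0.06 rad and angle between camera's own z axis and vertical below 0.12 rad), for 0.2 s.
At the end, for the whole second after the job is handed in: The camera sits upright on the dovetail rail in line with it, its clamp block within 1.5 mm of the stop, and the clamp screw presses on the rail with more than 12 N; nothing moves (all of step 1 and contact force between knob and stand above 12 N and linear speed of camera below 0.01 m/s); the robot touches nothing.
It fails at once if the camera is pushed on the stop with more than 25 N while the clamp screw is still loose (contact force between camera and stop above 25 N and contact force between knob and stand below 1 N).
It fails at once if the block is forced on the rail: over 40 N between camera and stand while the clamp screw is still loose (contact force between camera and stand above 40 N and contact force between knob and stand below 1 N).
It fails at once if the clamp screw is forced: over 70 N on the rail (contact force between knob and stand above 70 N).
It fails at once if another thing on the bench is shifted by more than 15 mm (distance of any of tablet, screwdriver, multimeter, bit_case from where it was at the start of the episode above 0.015 m).
It also fails if it takes over 69 s, if anything falls off the work surface, if the arm or the gripper's body presses on something with over 40 N, if the wrist force passes 120 N, or if a joint passes its speed limit or range.

## Working session

There is one attempt and no reset: what is moved stays moved. The work goes in short steps, Python scripts to look and compute and a shell command to move; the robot and the scene stay as the last step left them, time stands still between calls to the robot, and variables do not carry over. Pictures are saved under pics/ and viewed, at most 10 in all, crops included, and the job is handed in when it is done.

```bash
mkdir -p pics; python3 - <<'E'
from workcell import bot
import cv2,numpy as np
np.set_printoptions(precision=4,suppress=True)
print(bot.get_state())
for n in ["scene","side","wrist"]:
    i=bot.camera_info(n);im=bot.snapshot(n);cv2.imwrite(f"pics/{n}0.png",im[:,:,::-1]);print(n,i)
a=[cv2.imread(f"pics/{n}0.png") for n in ["scene","side"]]
E
```

```text
{'clock': 0.0, 'joints': array([-0.9318,  0.5019, -0.4268,  1.5515,  0.2208,  1.1383, -0.2103]), 'qd': array([-0.0005, -0.0013, -0.0003, -0.0002, -0.0008,  0.0012,  0.0005]), 'joint_efforts': array([  0.0014, -56.6589,  -5.8156, -27.9104,  -0.0686,   0.0311,
         0.0002]), 'position': array([0.2383, 0.6039, 0.2256]), 'tcp_rot': array([-3.1396, -0.0001,  2.7658]), 'ft_force': array([-0.0254, -0.0988,  0.3154]), 'wrist_torque': array([-0.0194,  0.0062,  0.0427]), 'gripper_force': 0.0, 'opening': 0.09182189605429297}
scene {'K': array([[422.2988,   0.    , 258.1854],
       [  0.    , 422.2988, 190.0486],
       [  0.    ,   0.    ,   1.    ]]), 'dist_coeffs': array([-0.086,  0.   ,  0.   ,  0.   ,  0.   ]), 'cam_to_world': array([[ 0.4134,  0.6904, -0.5937,  1.0797],
       [ 0.9105, -0.3087,  0.2751, -0.2423],
       [ 0.0066, -0.6543, -0.7562,  0.8286],
       [ 0.    ,  0.    ,  0.    ,  1.    ]])}
side {'K': array([[413.6382,   0.    , 250.793 ],
       [  0.    , 413.6382, 199.8758],
       [  0.    ,   0.    ,   1.    ]]), 'dist_coeffs': array([0.0181, 0.    , 0.    , 0.    , 0.    ]), 'cam_to_world': array([[ 0.8743, -0.3215,  0.3637,  0.1119],
       [-0.4854, -0.5946,  0.641 , -0.6911],
       [ 0.0101, -0.7369, -0.6759,  0.8674],
       [ 0.    ,  0.    ,  0.    ,  1.    ]])}
wrist {'K': array([[286.7126,   0.    , 254.7037],
       [  0.    , 286.7126, 191.7809],
       [  0.    ,   0.    ,   1.    ]]), 'dist_coeffs': array([-0.0535,  0.    ,  0.    ,  0.    ,  0.    ]), 'cam_to_world': array([[ 0.367 ,  0.8897,  0.2716,  0.1659],
       [ 0.9302, -0.3505, -0.1088,  0.633 ],
       [-0.0016,  0.2925, -0.9563,  0.3837],
       [ 0.    ,  0.    ,  0.    ,  1.    ]])}
```

View pics/scene0.png

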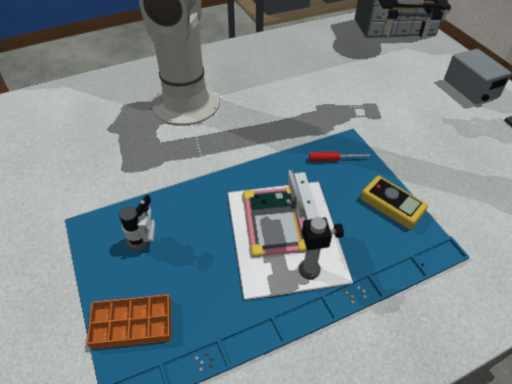

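View pics/side0.png

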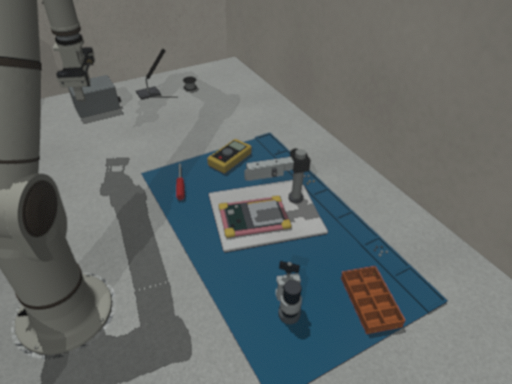

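Scene: camera at about (135,225) with its block/knob to the right; the boom runs from its free end (295,178) to the column (312,270); tablet under it. Side: boom (248,172)→(300,160), camera (290,300). Now enlarged crops.

```bash
python3 - <<'E'
import cv2,numpy as np
a=cv2.imread("pics/scene0.png");b=cv2.imread("pics/side0.png")
f=lambda im,x,y,w,h:cv2.resize(im[y:y+h,x:x+w],(400,300),interpolation=cv2.INTER_CUBIC)
# scale 5 each
m=np.vstack([np.hstack([f(a,105,190,80,60),f(a,270,165,100,75)]),np.hstack([f(b,260,255,80,60+10-10),f(b,235,140,80,60)])])
cv2.imwrite("pics/m1.png",m)
E
```

```text
(no output)
```

View pics/m1.png

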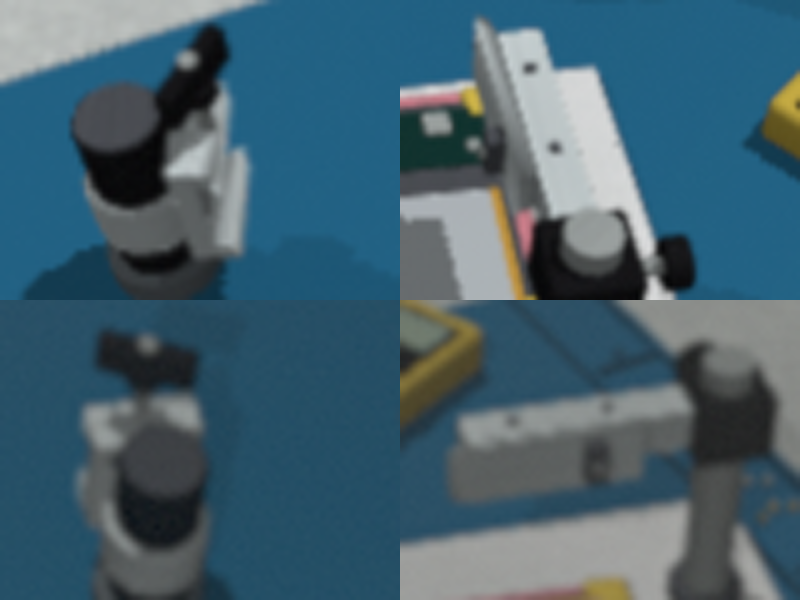

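```bash
cat > h.py <<'E'
import cv2,numpy as np
from workcell import bot
np.set_printoptions(precision=4,suppress=True)
def ray(i,p):
    u=cv2.undistortPoints(np.array([[p]],float),i["K"],i["dist_coeffs"])[0,0]
    T=i["cam_to_world"];d=T[:3,:3]@[u[0],u[1],1];return T[:3,3],d/np.linalg.norm(d)
def plane(i,p,z):
    o,d=ray(i,p);return o+d*(z-o[2])/d[2]
def tri(*ip):
    A=np.zeros((3,3));b=np.zeros(3);R=[ray(*q) for q in ip]
    for o,d in R:
        P=np.eye(3)-np.outer(d,d);A+=P;b+=P@o
    x=np.linalg.solve(A,b)
    return x,max(np.linalg.norm((np.eye(3)-np.outer(d,d))@(x-o)) for o,d in R)
def proj(i,X):
    T=np.linalg.inv(i["cam_to_world"]);r,_=cv2.Rodrigues(T[:3,:3])
    return cv2.projectPoints(np.array(X,float).reshape(-1,3),r,T[:3,3],i["K"],i["dist_coeffs"])[0][:,0]
E
python3 - <<'E'
from h import *
s=bot.camera_info("scene");d=bot.camera_info("side")
S=lambda x,y:(105+x/5,190+y/5); D=lambda x,y:(260+x/5,255+(y-300)/5)
S2=lambda x,y:(270+(x-400)/4,165+y/4); D2=lambda x,y:(235+(x-400)/5,140+(y-300)/5)
print("tubetop",tri((s,S(118,118)),(d,D(163,460))),"knob",tri((s,S(187,60)),(d,D(148,345))))
print("wing",plane(s,S(215,35),.14),plane(s,S(165,102),.14),plane(d,D(100,345),.14),plane(d,D(195,355),.14))
print("holes",tri((s,S2(530,68)),(d,D2(514,421))),tri((s,S2(553,147)),(d,D2(608,408))))
print("coltop",tri((s,S2(593,230)),(d,D2(725,358))))
print("railtop end",tri((s,S2(478,20)),(d,D2(450,448))))
im=cv2.imread("pics/scene0.png")
for n,i,box in(("scene",s,(220,170,360,300)),("side",d,(200,170,330,250))):
    hsv=cv2.cvtColor(cv2.imread(f"pics/{n}0.png"),cv2.COLOR_BGR2HSV)
    m=cv2.inRange(hsv,(0,0,100),(180,60,255));k=np.zeros_like(m);x0,y0,x1,y1=box;k[y0:y1,x0:x1]=m[y0:y1,x0:x1]
    c=max(cv2.findContours(k,0,1)[0],key=cv2.contourArea)[:,0]
    h=cv2.convexHull(c)[:,0]
    a=cv2.approxPolyDP(h,4,True)[:,0]
    print(n,[(tuple(p),plane(i,p,.012)[:2]) for p in a.astype(float)])
E
```

```text
tubetop (array([ 0.4626, -0.2644,  0.1097]), np.float64(0.00044614229933939)) knob (array([ 0.4743, -0.2296,  0.1448]), np.float64(0.0005603719525172636))
wing [ 0.461  -0.2145  0.14  ] [ 0.488  -0.2431  0.14  ] [ 0.458  -0.2169  0.14  ] [ 0.4921 -0.2418  0.14  ]
holes (array([0.5774, 0.0933, 0.1659]), np.float64(0.00033016692067845314)) (array([0.6296, 0.0785, 0.1658]), np.float64(0.00015878625056078057))
coltop (array([0.6956, 0.0621, 0.187 ]), np.float64(0.000833086512810542))
railtop end (array([0.5342, 0.0856, 0.1666]), np.float64(0.0014546165159932615))
scene [((np.float64(303.0), np.float64(172.0)), array([0.4295, 0.1899])), ((np.float64(319.0), np.float64(183.0)), array([0.4811, 0.2093])), ((np.float64(352.0), np.float64(283.0)), array([0.7641, 0.1302])), ((np.float64(244.0), np.float64(299.0)), array([ 0.7019, -0.0975])), ((np.float64(228.0), np.float64(193.0)), array([ 0.4163, -0.0194])), ((np.float64(289.0), np.float64(170.0)), array([0.4077, 0.1591]))]
side [((np.float64(327.0), np.float64(230.0)), array([ 0.7012, -0.0935])), ((np.float64(223.0), np.float64(249.0)), array([ 0.4106, -0.016 ])), ((np.float64(209.0), np.float64(193.0)), array([0.4732, 0.2097])), ((np.float64(292.0), np.float64(180.0)), array([0.7356, 0.1399])), ((np.float64(304.0), np.float64(186.0)), array([0.7528, 0.0967]))]
```

Estimated: camera at (0.463,-0.264), yaw -0.32; rail yaw -0.267. Going over for a close wrist look.

```bash
python3 -m crank '{"travel":[[-20,-10,-60],[-75,-50,-90],[-140,-95,-95],[-195,-135,-95],[-245,-170,-95],[-295,-205,-95],[-345,-240,-95],[-390,-280,-95],[-390,-280,-95]],"spin":[0,0.1,0.25,0.4,0.55,0.7,0.7,0.7,0.7]}' 1 &&
python3 - <<'E'
from h import *
st=bot.get_state();p=st["position"];y=st["tcp_rot"][2]
R=cv2.Rodrigues(np.array([0,0,0.]))[0]
from scipy.spatial.transform import Rotation as Ro
R=Ro.from_euler("xyz",st["tcp_rot"]).as_matrix()
print(st["tcp_rot"],R.T@(np.array([.463,-.264,.25])-p)*1000,"spin",y-1.247)
E
```

```text
clock: 1.27
position: [0.5003, 0.1964, 0.3215]
tcp_rot: [-3.141, 0.002, 2.06]
ft_force: [0.7, 0.8, -0.1]
opening: 0.0915
gripper_force: 0.0
[-3.141   0.0015  2.06  ] [-388.7495 -249.1805   72.2235] spin 0.8130057266572324
```

```bash
python3 - <<'E'
from h import *
import pickle
i=bot.camera_info("wrist");im=bot.snapshot("wrist");cv2.imwrite("pics/w1.png",im[:,:,::-1]);pickle.dump(i,open("w1.pkl","wb"))
E
python3 -m crank '{"travel":[[-48,-31,0],[-96,-62,10],[-144,-93,20],[-192,-124,30],[-240,-155,40],[-290,-186,60],[-340,-220,70],[-389,-249,72],[-389,-249,72],[-389,-249,72]],"spin":[0.15,0.3,0.45,0.6,0.75,0.813,0.813,0.813,0.813,0.813]}'
python3 - <<'E'
from h import *
import pickle
i=bot.camera_info("wrist");im=bot.snapshot("wrist");cv2.imwrite("pics/w2.png",im[:,:,::-1]);pickle.dump(i,open("w2.pkl","wb"))
a=cv2.imread("pics/w1.png");b=cv2.imread("pics/w2.png")
cv2.imwrite("pics/m2.png",cv2.resize(np.hstack([a,b]),(800,300),interpolation=cv2.INTER_AREA))
E
```

```text
clock: 2.58
position: [0.4643, -0.2586, 0.2493]
tcp_rot: [-3.141, -0.001, 1.253]
ft_force: [0.7, 0.9, -0.5]
opening: 0.0919
gripper_force: 0.0
```

View pics/m2.png

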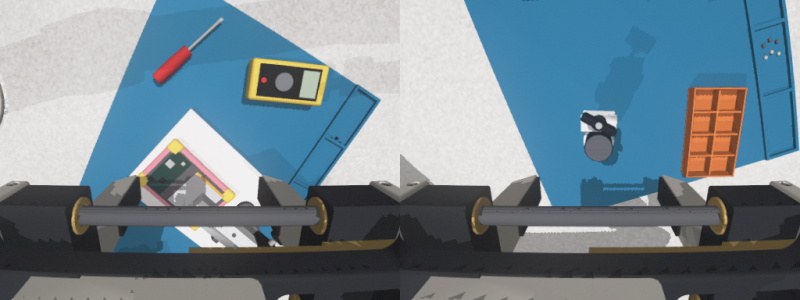

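Left: rail partly hidden behind the gripper. Right: camera below at about full-res (255,186), knob (255,160). Enlarging.

```bash
python3 - <<'E'
import cv2
b=cv2.imread("pics/w2.png")
cv2.imwrite("pics/c2.png",cv2.resize(b[135:210,210:310],(800,600),interpolation=cv2.INTER_CUBIC))
E
```

```text
(no output)
```

View pics/c2.png

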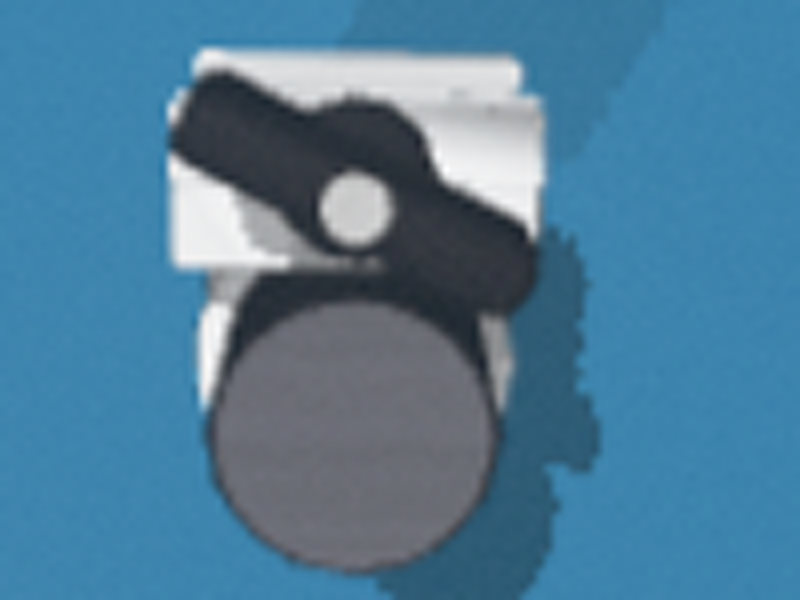

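```bash
python3 - <<'E'
from h import *
import pickle
i=pickle.load(open("w2.pkl","rb"))
P=lambda u,v,z:plane(i,(210+(u+.5)/8-.5,135+(v+.5)/8-.5),z)
t=P(353,437,.111);k=P(357,208,.144)
print("tube",t,"knob",k,"yaw",np.arctan2(*(k-t)[1::-1])-np.pi/2,np.linalg.norm(k-t))
def yw(a,b):return np.arctan2(*(b-a)[1::-1])
print("edges",yw(P(178,265,.098),P(385,262,.098)),yw(P(200,50,.06),P(518,57,.06)),yw(P(210,100,.098),P(530,100,.098)),"wing",yw(P(205,100,.142),P(505,283,.142)))
from scipy.spatial.transform import Rotation as Ro
st=bot.get_state();R=Ro.from_euler("xyz",st["tcp_rot"]).as_matrix()
print(R.T@(np.array([t[0],t[1],.085])-st["position"])*1000, R)
E
```

```text
tube [ 0.4618 -0.2663  0.111 ] knob [ 0.4741 -0.231   0.144 ] yaw -0.33356394240807563 0.04988909120306812
edges -0.30348740254583856 -0.33979067948981323 -0.31781993513266643 wing -0.870660320108235
[ -9.1266   0.0581 164.4314] [[ 0.3109  0.9505 -0.0003]
 [ 0.9505 -0.3109  0.0011]
 [ 0.001  -0.0007 -1.    ]]
```

```bash
python3 -m crank '{"travel":[[-4,0,40],[-9,0,80],[-9,0,110],[-9,0,140],[-9,0,155],[-9,0,163],[-9,0,163],[-9,0,163]],"spin":[0,0.005,0.005,0.005,0.005,0.005,0.005,0.005]}'
python3 -m crank '{"travel":[[0,0,0],[0,0,0],[0,0,0],[0,0,0],[0,0,0],[0,0,0]],"spin":[0,0,0,0,0,0]}' -0.6 30
python3 - <<'E'
from h import *
print(bot.get_state())
E
```

```text
clock: 3.62
position: [0.4622, -0.2684, 0.0877]
tcp_rot: [3.14, 0.0, 1.248]
ft_force: [0.2, 0.2, -0.2]
opening: 0.0919
gripper_force: 0.0
clock: 4.38
position: [0.4612, -0.268, 0.0866]
tcp_rot: [-3.141, -0.0, 1.248]
ft_force: [-0.2, -0.9, 0.0]
opening: 0.0397
gripper_force: 30.0
{'clock': 4.375, 'joints': array([ 0.2575,  0.4611,  0.2694,  1.9719, -0.1782,  0.7316,  0.3102]), 'qd': array([-0.0022, -0.0009, -0.0013,  0.0017,  0.0006, -0.001 ,  0.0002]), 'joint_efforts': array([ -0.0177, -47.728 ,   3.8702, -20.9674,  -0.0605,  -0.0463,
        -0.004 ]), 'position': array([ 0.4612, -0.268 ,  0.0866]), 'tcp_rot': array([-3.141 , -0.0001,  1.2478]), 'ft_force': array([-0.2137, -0.8518,  0.0114]), 'wrist_torque': array([-0.0039,  0.1504,  0.042 ]), 'gripper_force': 29.97849941253662, 'opening': 0.039674351047653884}
```

```bash
python3 -m crank '{"travel":[[0,0,-15],[0,0,-50],[10,0,-84],[50,-20,-84],[95,-40,-84],[140,-60,-84],[185,-80,-84],[230,-90,-84],[270,-96,-84],[310,-96,-84],[320,-96,-84],[320,-96,-84]],"spin":[0,0,0,0,-0.03,-0.058,-0.058,-0.058,-0.058,-0.058,-0.058,-0.058]}'
python3 - <<'E'
from h import *
import pickle
for n in("wrist","side","scene"):
    i=bot.camera_info(n);im=bot.snapshot(n);cv2.imwrite(f"pics/{n}3.png",im[:,:,::-1]);pickle.dump(i,open(f"{n}3.pkl","wb"))
print(bot.get_state())
a=cv2.imread("pics/wrist3.png")
b=cv2.imread("pics/side3.png")[130:190,230:330];c=cv2.imread("pics/scene3.png")[150:225,240:340]
r=lambda x:cv2.resize(x,(400,300),interpolation=cv2.INTER_CUBIC)
cv2.imwrite("pics/m3.png",np.vstack([np.hstack([r(a),r(c)]),np.hstack([r(b[:, :80]),r(a[100:220,170:330])])]))
E
```

```text
clock: 5.88
position: [0.4718, 0.066, 0.1709]
tcp_rot: [-3.141, 0.0, 1.307]
ft_force: [0.1, -0.1, -4.5]
opening: 0.0392
gripper_force: 30.0
{'clock': 6.025, 'joints': array([-0.2841,  0.2312,  0.1042,  2.0448, -0.0304,  0.8678, -0.4301]), 'qd': array([ 0.0055,  0.0002, -0.0016, -0.0001, -0.0011, -0.0035, -0.0041]), 'joint_efforts': array([ -0.4675, -40.1919,   0.6321, -25.5846,  -0.1195,  -0.0214,
         0.0026]), 'position': array([0.4715, 0.0642, 0.1707]), 'tcp_rot': array([-3.1411,  0.0009,  1.3037]), 'ft_force': array([-0.1755, -0.2337, -4.3715]), 'wrist_torque': array([-0.1417,  0.0608,  0.0193]), 'gripper_force': 29.97228741645813, 'opening': 0.03946741353081215}
```

View pics/m3.png

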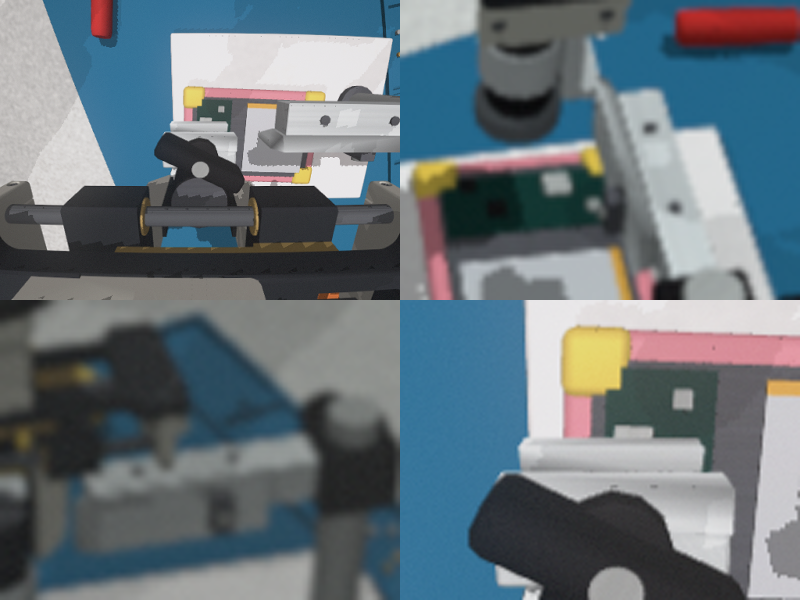

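Wrist view shows block/knob and the rail's bevelled tip side by side (tip at ~(262,137) of 400×300). Enlarging that region.

```bash
python3 - <<'E'
import cv2
b=cv2.imread("pics/wrist3.png")
cv2.imwrite("pics/c3.png",cv2.resize(b[115:250,200:380],(800,600),interpolation=cv2.INTER_CUBIC))
E
```

```text
(no output)
```

View pics/c3.png

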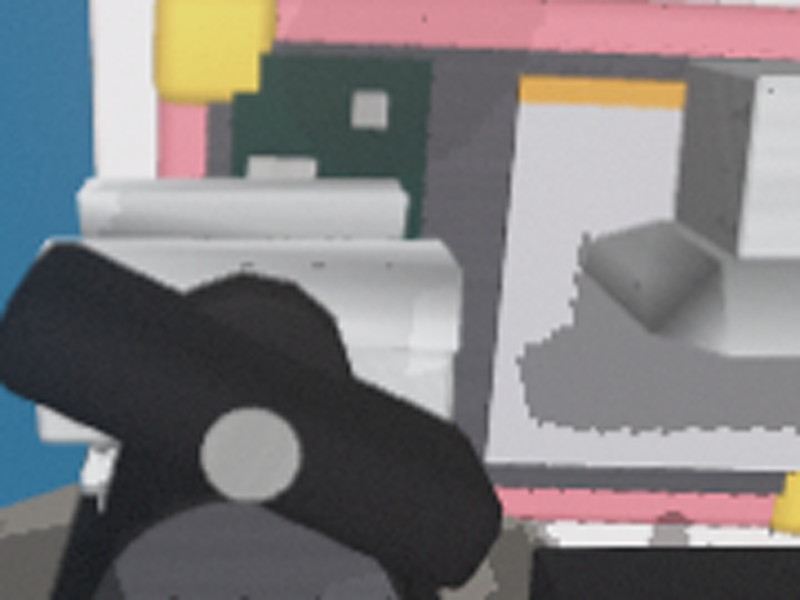

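```bash
cat > rel.py <<'E'
from h import *
import pickle,sys
i=pickle.load(open("wrist3.pkl","rb"))
P=lambda u,v,z:plane(i,(200+(u+.5)/4.4444-.5,115+(v+.5)/4.4444-.5),z)
u=np.array([np.cos(-.267),np.sin(-.267),0]);v=np.array([-u[1],u[0],0])
f=lambda p:np.array([p@u,p@v])*1000
def show(n,p):print(n,p,f(p))
E
python3 - <<'E'
from rel import *
show("knobtip",P(251,454,.229))
show("mouthL",P(45,242,.182));show("mouthR",P(445,240,.182))
show("lipL",P(82,182,.128));show("lipR",P(403,180,.128))
show("blockR",P(462,300,.182));show("blockR2",P(452,415,.182));show("blockL",P(38,430,.182))
show("railedge",P(740,355,.170));show("railedge2",P(795,355,.170));show("tip",P(652,330,.1676))
show("boomL",P(740,255,.166));show("boomface2",P(795,258,.166));show("boomtopL",P(755,76,.166))
g=cv2.cvtColor(cv2.imread("pics/wrist3.png"),cv2.COLOR_BGR2GRAY).astype(float)
# long rail/boom edges: subpixel row of strongest gradient per column
def line(cols,r0,r1,z,sg):
    q=[]
    for c in cols:
        s=sg*np.diff(g[r0:r1,c]);q.append(plane(i,(c,r0+np.argmax(s)+.5),z))
    q=np.array(q);k=np.polyfit(q[:,0],q[:,1],1);r=q[:,1]-np.polyval(k,q[:,0]);ok=abs(r)<.001
    k=np.polyfit(q[ok,0],q[ok,1],1);print("yaw",np.arctan(k[0]),ok.mean(),f(q[ok].mean(0)),r.std())
line(range(372,440),188,202,.170,-1)
line(range(372,480),125,140,.166,1)
line(range(372,440),165,180,.166,-1)
line(range(372,440),165,180,.166,1)
line(range(215,285),150,160,.128,1)
E
```

```text
knobtip [0.4833 0.103  0.229 ] [439.008  226.8983]
mouthL [0.4622 0.1169 0.182 ] [414.9987 234.7097]
mouthR [0.5078 0.1048 0.182 ] [462.1097 235.0931]
lipL [0.4595 0.1154 0.128 ] [412.753  232.5551]
lipR [0.5088 0.1024 0.128 ] [463.7509 233.0325]
blockR [0.5081 0.0972 0.182 ] [464.4996 227.7874]
blockR2 [0.5038 0.0832 0.182 ] [464.0469 213.1736]
blockL [0.4542 0.0946 0.182 ] [413.134  211.0646]
railedge [0.5434 0.0766 0.17  ] [503.8976 217.2215]
railedge2 [0.5505 0.0746 0.17  ] [511.2987 217.2395]
tip [0.5332 0.0821 0.1676] [492.6212 219.9143]
boomL [0.5467 0.0887 0.166 ] [503.9412 229.8006]
boomface2 [0.5538 0.0864 0.166 ] [511.3998 229.4401]
boomtopL [0.5522 0.1113 0.166 ] [503.2768 253.0965]
yaw -0.26436122016837765 0.9411764705882353 [527.1672 217.2789] 0.000581781616776909
yaw -0.26348849659630974 1.0 [536.2049 253.4017] 0.00016141443437995203
yaw -0.2599136524527428 1.0 [527.8142 229.6516] 3.2235724712899827e-06
yaw -0.27661115026731614 0.6176470588235294 [529.0143 227.9497] 0.0012141016971857605
yaw -0.17161699440373254 0.2857142857142857 [427.1066 232.6277] 0.0016022617552530747
```

```bash
python3 - <<'E'
from rel import *
print("cam",f(i["cam_to_world"][:3,3]),"tcp",f(np.array([.4715,.0642,0])))
for r in (350,):show("top edge",P(400,r,.182))
show("uplip low L",P(60,241,.1655));show("uplip low R",P(440,240,.1655))
show("lolip bottom L",P(95,181,.118));show("R",P(395,180,.118))
show("end R top",P(460,345,.182));show("L",P(40,345,.182));
show("lip end R",P(405,200,.122));show("L",P(80,200,.122))
show("knob",P(251,454,.2285))
E
```

```text
cam [438.2008 267.0807] tcp [437.8548 186.3252]
top edge [0.4996 0.093  0.182 ] [457.32   221.5131]
uplip low L [0.4607 0.1137 0.1655] [414.3657 231.2091]
uplip low R [0.5088 0.1008 0.1655] [464.1396 231.4956]
lolip bottom L [0.46   0.1137 0.118 ] [413.662  231.0072]
R [0.5083 0.1008 0.118 ] [463.6867 231.3307]
end R top [0.5067 0.0917 0.182 ] [464.5545 222.1654]
L [0.4578 0.105  0.182 ] [413.8641 222.0187]
lip end R [0.5088 0.0979 0.122 ] [464.9694 228.7048]
L [0.4573 0.1119 0.122 ] [411.5673 228.5414]
knob [0.4833 0.1028 0.2285] [439.012  226.6971]
```

```bash
python3 -m crank '{"travel":[[-2,5,0],[-4,12,0],[-5,18,0],[-5,20,0],[-5,20,0],[-5,20,0],[-5,20,0]],"spin":[0,0,0,0,0,0,0]}'
cat > st.py <<'E'
from rel import *
s=bot.get_state();F=s["ft_force"];print(s["clock"],"uv",f(s["position"]),"z",s["position"][2],"rot",s["tcp_rot"],"Fu,v,z",F@u,F@v,F[2],"T",s["wrist_torque"],"grip",s["opening"],s["gripper_force"])
E
python3 st.py
```

```text
clock: 6.9
position: [0.4898, 0.0559, 0.1707]
tcp_rot: [-3.141, -0.0, 1.306]
ft_force: [0.1, 0.4, -4.0]
opening: 0.0394
gripper_force: 30.0
6.9 uv [457.6548 183.1846] z 0.17066953256266307 rot [-3.1414 -0.      1.3061] Fu,v,z -0.03568529693225308 0.3582162540677913 -4.035592644259241 T [-0.0515  0.06   -0.0341] grip 0.03940728373485286 29.97185915708542
```

```bash
python3 - <<'E'
from h import *
import pickle
for n in ["wrist"]:
    i=bot.camera_info(n);im=bot.snapshot(n);cv2.imwrite("pics/w4.png",im[:,:,::-1]);pickle.dump(i,open("wrist4.pkl","wb"))
cv2.imwrite("pics/c4.png",cv2.resize(im[115:235,215:375,::-1],(800,600),interpolation=cv2.INTER_CUBIC))
for k in range(3):
    print(bot.get_state()["position"],i["cam_to_world"][:3,3]);i=bot.camera_info("wrist");bot.snapshot("wrist")
E
```

```text
[0.4898 0.0559 0.1707] [0.5112 0.1318 0.3286]
[0.4898 0.0559 0.1707] [0.5112 0.1318 0.3287]
[0.4899 0.0559 0.1707] [0.5112 0.1318 0.3287]
```

View pics/c4.png

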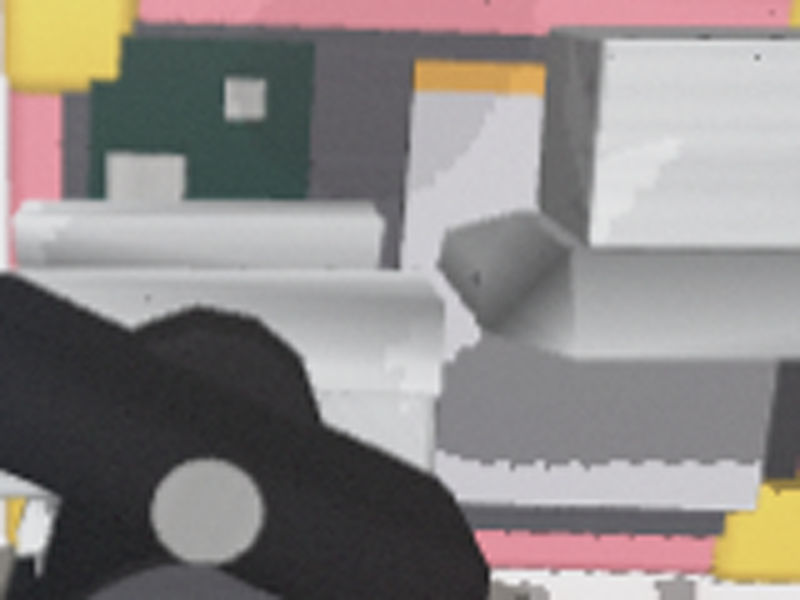

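```bash
cat > rel4.py <<'E'
from rel import *
i=pickle.load(open("wrist4.pkl","rb"))
P=lambda a,b,z:plane(i,(215+(a+.5)/5-.5,115+(b+.5)/5-.5),z)
print("cam",f(i["cam_to_world"][:3,3]))
show("knob",P(208,512,.2285))
show("uplipL",P(60,268,.1655));show("uplipR",P(430,270,.1655))
show("lolipL",P(30,203,.118));show("lolipR",P(375,204,.118))
show("endR",P(445,350,.182))
show("rail",P(580,358,.17));show("rail2",P(780,358,.17));show("tip",P(485,328,.1676))
show("boomtip",P(590,246,.166))
E
python3 rel4.py
```

```text
cam [458.2724 262.0445]
knob [0.5013 0.0927 0.2285] [459.0783 221.7008]
uplipL [0.4864 0.102  0.1655] [442.2817 226.7056]
uplipR [0.5279 0.0905 0.1655] [485.2886 226.5692]
lolipL [0.4778 0.1039 0.118 ] [433.4262 226.2321]
lolipR [0.527  0.0903 0.118 ] [484.515  226.1929]
endR [0.5258 0.0858 0.182 ] [484.5731 221.4855]
rail [0.5419 0.077  0.17  ] [502.4281 217.2485]
rail2 [0.5646 0.0709 0.17  ] [525.8779 217.312 ]
tip [0.5324 0.0826 0.1676] [491.687  220.1672]
boomtip [0.5464 0.0886 0.166 ] [503.656  229.5868]
```

```bash
python3 -m crank '{"travel":[[0,3,0],[0,6,0],[0,8,0],[0,9,0],[0,10,0],[0,11,0],[0,12,0],[0,13,0],[0,14,0],[0,14,0]],"spin":[0,0,0,0,0,0,0,0,0,0]}'; python3 st.py
```

```text
clock: 8.35
position: [0.5035, 0.0521, 0.1707]
tcp_rot: [-3.142, -0.0, 1.306]
ft_force: [0.5, 0.7, -4.2]
opening: 0.0392
gripper_force: 30.0
8.35 uv [471.9265 183.0889] z 0.17069023159730634 rot [-3.1416 -0.      1.3058] Fu,v,z 0.25081671119003673 0.7890399504804938 -4.181683961151465 T [-0.147   0.0609  0.0279] grip 0.03915341209315676 29.972653090953827
```

No contact force. Continue.

```bash
python3 -m crank '{"travel":[[0,1,0],[0,2,0],[0,3,0],[0,4,0],[0,5,0],[0,6,0],[0,7,0],[0,8,0],[0,8,0]],"spin":[0,0,0,0,0,0,0,0,0]}'; python3 st.py
```

```text
clock: 9.48
position: [0.5113, 0.05, 0.1707]
tcp_rot: [3.142, -0.0, 1.306]
ft_force: [0.4, 0.2, -3.5]
opening: 0.0393
gripper_force: 30.0
9.475 uv [479.9668 183.1382] z 0.17071794277130223 rot [ 3.1415 -0.0001  1.3058] Fu,v,z 0.33348361874040944 0.27020653322842114 -3.533865749481058 T [-0.1282  0.0602 -0.0421] grip 0.0392654825700939 29.972756803035736
```

```bash
python3 -m crank '{"travel":[[0,2,0],[0,4,0],[0,6,0],[0,8,0],[0,10,0],[0,12,0],[0,14,0],[0,16,0],[0,18,0],[0,20,0],[0,20,0]],"spin":[0,0,0,0,0,0,0,0,0,0,0]}'; python3 st.py
```

```text
clock: 10.85
position: [0.5307, 0.0447, 0.1707]
tcp_rot: [3.142, -0.0, 1.306]
ft_force: [-0.1, -0.8, -3.9]
opening: 0.0395
gripper_force: 30.0
10.85 uv [500.0718 183.1465] z 0.17071400053856234 rot [ 3.1415 -0.      1.3057] Fu,v,z 0.06248818101713247 -0.7701374039706816 -3.899054367003057 T [-0.1435  0.0772  0.0191] grip 0.03949041934880684 29.972412586212158
```

```bash
python3 -m crank '{"travel":[[0,3,0],[0,6,0],[0,9,0],[0,12,0],[0,15,0],[0,18,0],[0,21,0],[0,24,0],[0,26,0],[0,28,0],[0,29,0],[0,30,0]],"spin":[0,0,0,0,0,0,0,0,0,0,0,0]}'; python3 st.py
```

```text
clock: 12.35
position: [0.5594, 0.037, 0.1707]
tcp_rot: [-3.141, -0.0, 1.306]
ft_force: [0.2, -0.3, -3.9]
opening: 0.0392
gripper_force: 30.0
12.35 uv [529.8582 183.2502] z 0.1706808343779351 rot [-3.1415 -0.      1.3059] Fu,v,z 0.2756306459396881 -0.22161541611893007 -3.9206351304035345 T [-0.1097  0.0495 -0.001 ] grip 0.0391545272802948 29.97289538383484
```

```bash
python3 -m crank '{"travel":[[0,2,0],[0,4,0],[0,5.5,0],[0,6.5,0],[0,7,0],[0,7.5,0],[0,8,0],[0,8,0]],"spin":[0,0,0,0,0,0,0,0]}'; python3 st.py
```

```text
clock: 13.35
position: [0.5672, 0.0349, 0.1707]
tcp_rot: [-3.142, -0.0, 1.306]
ft_force: [0.1, 0.8, -3.5]
opening: 0.0391
gripper_force: 30.0
13.35 uv [537.8853 183.2618] z 0.17071691809940356 rot [-3.1416 -0.      1.3059] Fu,v,z -0.1559725160549299 0.7940269569208903 -3.496190515123235 T [-0.1557  0.099  -0.0127] grip 0.03913402726401379 29.972837269306183
```

```bash
python3 -m crank '{"travel":[[0,0.5,0],[0,1,0],[0,1,0]],"spin":[0,0,0]}' | grep -E 'pos|ft'; python3 st.py
```

```text
position: [0.5682, 0.0345, 0.1707]
ft_force: [-0.1, -0.1, -4.4]
13.725 uv [538.9281 183.2215] z 0.17071139495859117 rot [ 3.1416 -0.      1.3058] Fu,v,z -0.042885499072459095 -0.15012043889929316 -4.355448265915284 T [-0.1273  0.107  -0.0309] grip 0.039368271271187125 29.972974061965942
```

```bash
python3 -m crank '{"travel":[[0,0.5,0],[0,1,0],[0,1,0]],"spin":[0,0,0]}' | grep -E 'ft'; python3 st.py
```

```text
ft_force: [-0.4, 0.5, -3.4]
14.1 uv [539.9497 183.2222] z 0.17070643354392187 rot [ 3.1416 -0.      1.3057] Fu,v,z -0.5215399718584136 0.41548720270282913 -3.4269026813229124 T [-0.1284  0.1412  0.007 ] grip 0.039580546331979036 29.97283548116684
```

```bash
python3 -m crank '{"travel":[[0,0.3,0],[0,0.6,0],[0,0.6,0]],"spin":[0,0,0]}' | grep -E 'ft'; python3 st.py
```

```text
ft_force: [-1.5, 1.5, -3.0]
14.475 uv [540.1468 183.2369] z 0.17057499452286015 rot [-3.1409  0.0001  1.306 ] Fu,v,z -1.8019374393926646 1.0680922899129826 -2.9563114930214107 T [-0.0916  0.2963 -0.0116] grip 0.03969450534018259 29.97344344854355
```

```bash
python3 -m crank '{"travel":[[0,0.3,0],[0,0.6,0],[0,0.6,0]],"spin":[0,0,0]}' | grep -E 'ft'; python3 st.py
```

```text
ft_force: [-4.2, 0.7, -2.3]
14.85 uv [540.258  183.2471] z 0.17038932142550203 rot [-3.14    0.0003  1.3062] Fu,v,z -4.254276441223952 -0.4523746167833949 -2.259229863266153 T [0.0563 0.9683 0.1008] grip 0.039310801477749194 29.977070689201355
```

```bash
python3 -m crank '{"travel":[[0,-0.2,0],[0,-0.3,0],[0,-0.3,0]],"spin":[0,0,0]}' | grep -E 'ft'; python3 st.py; python3 -m crank '{"travel":[[0,0,0],[0,0,0],[0,0,0],[0,0,0],[0,0,-5],[0,0,-20],[0,0,-40],[0,0,-70],[0,0,-80],[0,0,-80]],"spin":[0,0,0,0,0,0,0,0,0,0]}' 1
python3 st.py
python3 - <<'E'
from h import *
import pickle
i=bot.camera_info("wrist");im=bot.snapshot("wrist");cv2.imwrite("pics/w5.png",im[:,:,::-1]);pickle.dump(i,open("wrist5.pkl","wb"))
cv2.imwrite("pics/c5.png",cv2.resize(im[115:235,195:355,::-1],(800,600),interpolation=cv2.INTER_CUBIC))
E
```

```text
ft_force: [-4.5, 2.3, -4.3]
15.225 uv [540.2755 183.2939] z 0.17045271708247123 rot [-3.1406  0.0002  1.3061] Fu,v,z -4.975743412468638 0.9861856019504825 -4.262526269896929 T [0.1149 1.0624 0.1393] grip 0.039496623138910926 29.977050125598907
clock: 16.48
position: [0.5705, 0.0341, 0.2517]
tcp_rot: [3.14, -0.001, 1.306]
ft_force: [-0.4, -0.1, -0.5]
opening: 0.0916
gripper_force: 0.0
16.475 uv [541.2726 183.4565] z 0.2516805956936196 rot [ 3.1397 -0.0009  1.3059] Fu,v,z -0.3163895171830789 -0.2012527608946852 -0.49039851074733454 T [-0.0775  0.062  -0.0092] grip 0.09159734693932782 0.0
```

View pics/c5.png

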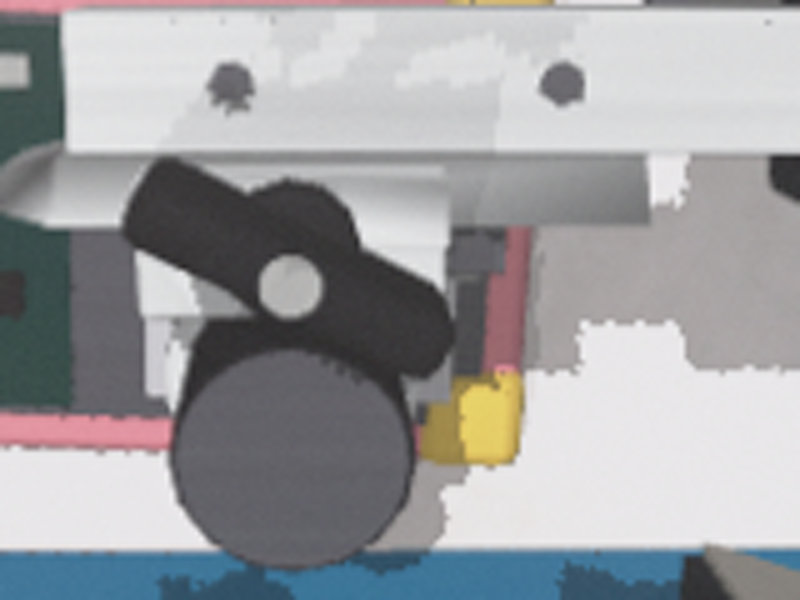

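Block is on the rail with its right end (448) against the dark stop (452–505, 228–270). Knob screw at (291,286). Now aligning to the wing.

```bash
cat > k5.py <<'E'
from rel import *
from scipy.spatial.transform import Rotation as Ro
i=pickle.load(open("wrist5.pkl","rb"))
P=lambda a,b,z:plane(i,(195+(a+.5)/5-.5,115+(b+.5)/5-.5),z)
k=P(291,286,.2275);show("knob",k);show("tube",P(293,459,.1925))
show("endR",P(448,240,.1805));show("stop?",P(452,232,.163));show("rail",P(100,227,.17));show("railend",P(650,223,.17))
for a in(((150,158),(440,290)),((128,232),(415,376))):
    a0,a1=P(*a[0],.2245),P(*a[1],.2245);d=a1-a0;print("wing edge yaw",np.arctan2(d[1],d[0]))
s=bot.get_state();R=Ro.from_euler("xyz",s["tcp_rot"]).as_matrix()
print(R.T@(np.array([k[0],k[1],.207])-s["position"])*1000,s["joints"],s["tcp_rot"])
E
python3 k5.py
```

```text
knob [0.5801 0.0699 0.2275] [541.1028 220.4985]
tube [0.5707 0.0347 0.1925] [541.3318 184.0213]
endR [0.6037 0.0603 0.1805] [566.4506 217.4354]
stop? [0.6057 0.0577 0.163 ] [569.0027 215.4377]
rail [0.548  0.0756 0.17  ] [508.6184 217.5502]
railend [0.6382 0.0519 0.17  ] [601.8516 218.4268]
wing edge yaw -0.6972582568085499
wing edge yaw -0.7429478382326257
[37.2939  0.5954 43.5678] [-0.2146  0.304   0.1327  1.7445 -0.0446  1.096  -0.3325] [-3.1416 -0.0001  1.3059]
```

```bash
python3 -m crank '{"travel":[[15,0,0],[37.5,0.6,0],[37.5,0.6,0],[37.5,0.6,0],[37.5,0.6,0],[37.5,0.6,0],[37.5,0.6,0],[37.5,0.6,15],[37.5,0.6,28],[37.5,0.6,38],[37.5,0.6,43.5],[37.5,0.6,43.5]],"spin":[-0.17,-0.35,-0.52,-0.7,-0.87,-1.03,-1.086,-1.086,-1.086,-1.086,-1.086,-1.086]}' | grep -E "ft"
python3 -m crank '{"travel":[[0,0,0],[0,0,0]],"spin":[0,0]}' 0 12 | grep open;python3 st.py
```

```text
ft_force: [0.1, 1.2, 0.9]
opening: 0.0765
18.275 uv [541.6423 220.9136] z 0.2077718655856949 rot [3.1408 0.0006 2.3918] Fu,v,z -0.18352568964802266 -0.41764624097233793 -0.4140941796009363 T [ 0.0059  0.0021 -0.0047] grip 0.0764676880900396 0.0
```

```bash
python3 -m crank '{"travel":[[0,0,0],[0,0,0],[0,0,0],[0,0,0],[0,0,0],[0,0,0],[0,0,0],[0,0,0]],"spin":[0,0,0,0,0,0,0,0]}' -1 4 | grep -E "open|grip";python3 st.py
```

```text
opening: 0.0192
gripper_force: 4.0
19.275 uv [541.3175 220.7563] z 0.20720525434895543 rot [ 3.1416 -0.      2.3918] Fu,v,z 0.35547266097870484 -0.5007603146068493 -0.41597088642077595 T [ 0.0004 -0.0402 -0.0109] grip 0.01923564488019569 4.000009149312973
```

```bash
python3 -m crank '{"travel":[[0,0,0],[0,0,0],[0,0,-3],[0,0,-6],[0,0,-6]],"spin":[0,0,0,0,0]}' -0.2 4 | grep -E "open|grip"; python3 -m crank '{"travel":[[0,0,0],[0,0,0],[0,0,0],[0,0,0],[0,0,0],[0,0,0]],"spin":[0,0,0,0,0,0]}' -1 4 | grep -E "open|grip";python3 st.py
```

```text
opening: 0.0366
gripper_force: 0.0
opening: 0.0195
gripper_force: 4.0
20.65 uv [541.2514 220.7098] z 0.21315365413571397 rot [-3.1415 -0.0001  2.3918] Fu,v,z -0.44161416771347956 -0.4130670664592315 -0.2020497862077607 T [-0.0485  0.021   0.0241] grip 0.019453175070135487 3.9958441257476807
```

```bash
python3 - <<'E'
from h import *
import pickle
s=bot.get_state();r=lambda x,w,h:cv2.resize(x,(w,h),interpolation=cv2.INTER_CUBIC)
I={}
for n in("wrist","scene","side"):
    I[n]=bot.snapshot(n)[:,:,::-1];cv2.imwrite(f"pics/{n}6.png",I[n]);inf=bot.camera_info(n)
    p=proj(inf,s["position"])[0];print(n,p)
    I[n+"p"]=p
def crop(n,w,h):
    x,y=I[n+"p"].astype(int);x=max(0,min(511-w,x-w//2));y=max(0,min(383-h,y-h//2));return I[n][y:y+h,x:x+w]
m=np.vstack([r(crop("wrist",200,75),800,300),np.hstack([r(crop("scene",60,45),400,300),r(crop("side",60,45),400,300)])])
cv2.imwrite("pics/m6.png",m)
E
```

```text
wrist [253.8664 238.8227]
scene [294.9514 170.8784]
side [263.3611 154.3611]
```

View pics/m6.png

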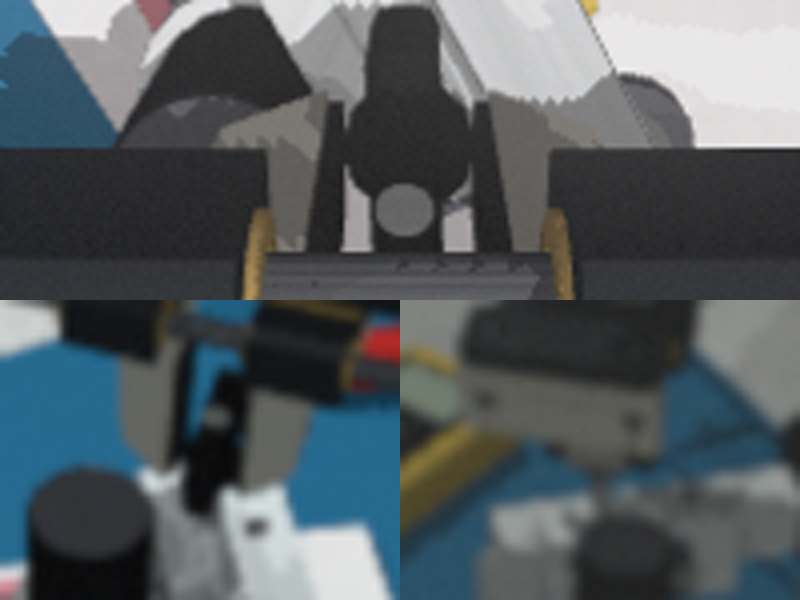

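Wing is well aligned between the fingers, but the tips are stopped by the wider hub; raise and close again.

```bash
python3 -m crank '{"travel":[[0,0,0],[0,0,0],[0,0,-2],[0,0,-5],[0,0,-5]],"spin":[0,0,0,0,0]}' -0.2 4 | grep -E "open|grip"; python3 -m crank '{"travel":[[0,0,0],[0,0,0],[0,0,0],[0,0,0],[0,0,0],[0,0,0]],"spin":[0,0,0,0,0,0]}' -1 4 | grep -E "open|grip";python3 st.py
```

```text
opening: 0.0364
gripper_force: 0.0
opening: 0.0105
gripper_force: 4.0
22.175 uv [541.1915 220.7226] z 0.21809373679495295 rot [-3.1414 -0.0002  2.3919] Fu,v,z 0.002885176159588899 -0.4243735862349443 0.015013440887427343 T [0.002  0.0174 0.081 ] grip 0.010477068217506495 3.9789658784866333
```

```bash
python3 -m crank '{"travel":[[0,0,0],[0,0,0],[0,0,0.4],[0,0,0.8],[0,0,1.2],[0,0,1.6],[0,0,2],[0,0,2]],"spin":[0,0,0.08,0.16,0.24,0.32,0.4,0.4]}' -1 20 | grep -E "open|grip";python3 st.py
```

```text
opening: 0.0099
gripper_force: 19.9
23.175 uv [540.9162 220.6422] z 0.21612068714827123 rot [-3.1408 -0.0001  1.9926] Fu,v,z -0.9701454844761787 -1.052539586968233 0.7043684078350086 T [0.0238 0.2607 0.0593] grip 0.009925468280449356 19.869269728660583
```

```bash
python3 -m crank '{"travel":[[0,0,0.4],[0,0,0.8],[0,0,1.2],[0,0,1.6],[0,0,2],[0,0,2]],"spin":[0.08,0.16,0.24,0.32,0.4,0.4]}' | grep -E "open";python3 st.py
```

```text
opening: 0.0096
23.925 uv [540.7709 220.9591] z 0.2143352287095752 rot [-3.1407 -0.0002  1.5943] Fu,v,z -2.481741232588258 0.06923417846026009 3.3898094355817756 T [0.0504 0.7181 0.0721] grip 0.00959445859251799 19.923490583896637
```

```bash
python3 -m crank '{"travel":[[0,0,0.5],[0,0,1],[0,0,1.25],[0,0,1.25]],"spin":[0.1,0.2,0.25,0.25]}' | grep -E "open";python3 st.py
```

```text
opening: 0.01
24.425 uv [541.2867 221.2804] z 0.2139330327938932 rot [ 3.1412 -0.0008  1.3448] Fu,v,z -4.039940813761543 0.577768769484362 6.310300523567765 T [0.1582 0.9169 0.1166] grip 0.00998192346553255 20.04452347755432
```

```bash
python3 -m crank '{"travel":[[0,0,-0.4],[0,0,-0.8],[0,0,-0.8]],"spin":[0.05,0.1,0.1]}' | grep -E "open";python3 st.py
```

```text
opening: 0.0102
24.8 uv [541.0511 221.1061] z 0.21406753710960963 rot [-3.1413 -0.0003  1.2449] Fu,v,z -3.4420113725453865 0.37571490731008667 3.4141876208919912 T [0.1591 0.8566 0.1246] grip 0.01016106969777051 20.03780722618103
```

```bash
python3 -m crank '{"travel":[[0,0,-0.2],[0,0,-0.4],[0,0,-0.4]],"spin":[0.05,0.1,0.1]}' | grep -E "open";python3 st.py
```

```text
opening: 0.0097
25.175 uv [540.9271 221.1479] z 0.2139640552221565 rot [-3.1409 -0.0001  1.1448] Fu,v,z -2.512282446753506 0.8721668986586667 0.9583721509135236 T [0.3895 0.6989 0.2202] grip 0.009677299428497706 20.048971474170685
```

```bash
python3 -m crank '{"travel":[[0,0,0],[0,0,0],[0,0,0]],"spin":[0.04,0.06,0.06]}' | grep -E "open";python3 st.py
```

```text
opening: 0.0096
25.55 uv [540.7938 221.1853] z 0.2138418171318165 rot [-3.1406 -0.      1.0825] Fu,v,z -2.761223165246133 2.498242063096756 -1.6885628036826263 T [0.7584 0.7006 0.1888] grip 0.009641681629110273 20.067490339279175
```

```bash
for k in 1 2; do python3 -m crank '{"travel":[[0,0,0.2]],"spin":[0]}' >/dev/null;python3 st.py; done
```

```text
25.675 uv [540.816 221.172] z 0.2138092357304086 rot [-3.1407 -0.0001  1.0827] Fu,v,z -4.454367014136069 2.3677935754538915 -0.056715977468585366 T [0.9141 0.9224 0.154 ] grip 0.00927910133624782 20.07712036371231
25.8 uv [540.8485 221.158 ] z 0.21380045353187704 rot [-3.1408 -0.0002  1.0824] Fu,v,z -4.950281632442461 2.7592930525896544 1.893091942440783 T [0.934  1.0849 0.2194] grip 0.009868274028859253 20.086645781993866
```

```bash
python3 -m crank '{"travel":[[0,0,-0.1],[0,0,-0.1]],"spin":[0.05,0.05]}' >/dev/null;python3 st.py; for k in 1 2 3; do python3 -m crank '{"travel":[[0,0,0]],"spin":[0]}' >/dev/null;python3 st.py|grep -o "Fu.*"; done
```

```text
26.05 uv [540.7124 221.2851] z 0.21364774565791475 rot [-3.1405 -0.0001  1.0321] Fu,v,z -4.061287909159217 2.8246860384676564 -0.5061745981621677 T [0.9606 0.9646 0.1963] grip 0.009690612021404733 20.091245770454407
Fu,v,z -4.777820280982407 4.457872044622187 -0.7506482409492028 T [1.005  0.9056 0.1526] grip 0.009476243302660328 20.08835792541504
Fu,v,z -4.54782883505947 3.040526392673963 -1.0436170967193752 T [1.0201 0.8897 0.1245] grip 0.009761458781734862 20.088230073451996
Fu,v,z -5.20174488583377 3.2475739534147348 -0.42100760405362125 T [1.045  0.9316 0.2091] grip 0.00961607862095236 20.08832573890686
```

```bash
python3 -m crank '{"travel":[[0,0,0],[0,0,0]],"spin":[0.08,0.08]}' >/dev/null;python3 st.py; for k in 1 2 3; do python3 -m crank '{"travel":[[0,0,0]],"spin":[0]}' >/dev/null;python3 st.py|grep -o "Fu.*"; done
```

```text
26.675 uv [540.3529 221.5835] z 0.21343404389437087 rot [-3.1399  0.      0.9521] Fu,v,z -4.553452584297109 4.233196210148742 -1.3959325209949347 T [1.1588 0.966  0.2174] grip 0.010007726270996926 20.06844788789749
Fu,v,z -4.722296626822066 4.16137418167272 -1.295435104508169 T [1.1883 1.0184 0.1937] grip 0.009603427088120004 20.06371647119522
Fu,v,z -4.709512107006204 3.475820613614376 -1.9195326590166686 T [1.1714 0.9866 0.2228] grip 0.00979078722688396 20.06329357624054
Fu,v,z -4.852403079217892 3.673002193644949 -1.7562794884375164 T [1.2143 0.9699 0.1977] grip 0.009483021281646811 20.063460767269135
```

```bash
python3 -m crank '{"travel":[[0,0,0],[0,0,0]],"spin":[0.05,0.05]}' >/dev/null;python3 st.py; for k in 1 2 3; do python3 -m crank '{"travel":[[0,0,0]],"spin":[0]}' >/dev/null;python3 st.py|grep -o "T .*"; done
```

```text
27.3 uv [540.0714 221.809 ] z 0.21328571184586054 rot [-3.1394  0.0002  0.9027] Fu,v,z -4.592613067358008 3.9281039880090707 -2.7654837851499647 T [1.2833 0.9786 0.1999] grip 0.009733818421268171 20.070825219154358
T [1.2708 0.9716 0.2205] grip 0.00986870644533896 20.06689041852951
T [1.2629 0.9968 0.185 ] grip 0.010111449889931817 20.066997706890106
T [1.2905 0.9938 0.2009] grip 0.010011947262864909 20.0667804479599
```

```bash
python3 -m crank '{"travel":[[0,0,0.1],[0,0,0.2]],"spin":[0.06,0.06]}' >/dev/null;python3 st.py; for k in 1 2 3 4; do python3 -m crank '{"travel":[[0,0,0.2]],"spin":[0]}' >/dev/null;python3 st.py|grep -o "Fu.*"; done
```

```text
27.925 uv [539.9499 221.9516] z 0.2131283631594022 rot [-3.1392  0.0003  0.8428] Fu,v,z -5.348392284882145 4.675233263409899 -1.0957792698392068 T [1.2806 1.1153 0.2619] grip 0.009968439092353865 20.108129382133484
Fu,v,z -5.556687814342616 4.635511981736092 0.5840619964678301 T [1.2971 1.2173 0.2431] grip 0.009845279774821273 20.110997557640076
Fu,v,z -6.7017599351135235 4.178735181361096 0.1349080486976928 T [1.3036 1.3576 0.2634] grip 0.009758775067195316 20.11611521244049
Fu,v,z -6.982806430099641 3.490895682820452 2.8339798645231893 T [1.2955 1.4034 0.2523] grip 0.009983504132560099 20.121326744556427
Fu,v,z -6.962142689066727 3.4628971657604666 3.349824168975373 T [1.3484 1.5349 0.2131] grip 0.009977791370276847 20.12660175561905
```

```bash
python3 -m crank '{"travel":[[0,0,-0.8],[0,0,-0.8],[0,0,-0.8],[0,0,-0.8],[0,0,-0.8],[0,0,-20],[0,0,-50],[0,0,-80],[0,0,-80],[0,0,-80]],"spin":[0,0,0,0,0,0,0,0,0,0]}' 0.2 | grep -E "open|clock|ft"; python3 -m crank '{"travel":[[-30,0,0],[-30,0,0],[-30,0,0],[-30,0,0]],"spin":[-0.15,-0.3,-0.45,-0.45]}' | grep clock
python3 - <<'E'
from h import *
import pickle
s=bot.get_state();print(s["position"],s["tcp_rot"])
for n in("wrist","side","scene"):
    i=bot.camera_info(n);im=bot.snapshot(n)[:,:,::-1].copy();cv2.imwrite(f"pics/{n}7.png",im);pickle.dump(i,open(f"{n}7.pkl","wb"))
    # tube top: dark-gray disc
i=pickle.load(open("wrist7.pkl","rb"));im=cv2.imread("pics/wrist7.png")
e=np.array([.5707,.0347,.1935]);p=proj(i,e)[0];print("expected tube px",p,"knob px",proj(i,[.58,.07,.226]))
x,y=p.astype(int);c=im[max(0,y-60):y+60,x-60:x+60]
g=cv2.cvtColor(c,cv2.COLOR_BGR2GRAY);print(c[60,60] if c.shape[0]>60 else c.shape)
h=cv2.HoughCircles(cv2.medianBlur(g,3),cv2.HOUGH_GRADIENT,1,20,param1=60,param2=15,minRadius=12,maxRadius=35)
for a in (h[0][:5] if h is not None else []):print(a, plane(i,(a[0]+x-60,a[1]+max(0,y-60)),.1935))
E
```

```text
clock: 29.68
ft_force: [-0.6, 0.4, 0.1]
opening: 0.0553
clock: 30.18
[0.5596 0.0476 0.2915] [-3.1393  0.0009  1.2904]
expected tube px [268.7551 202.1743] knob px [[270.2518 172.2158]]
[105 101 101]
[67.5 52.5 30. ] [0.5788 0.0403 0.1935]
[36.5 28.5 22. ] [0.5575 0.0703 0.1935]
[68.5 26.5 19.4] [0.586  0.064  0.1935]
[90.5 30.5 17.4] [0.6044 0.0549 0.1935]
```

```bash
python3 - <<'E'
from rel import *
for k in(5,7):
    i=pickle.load(open(f"wrist{k}.pkl","rb"));im=cv2.imread(f"pics/w5.png" if k==5 else "pics/wrist7.png").astype(int)
    p=proj(i,[.5707,.0347,.193])[0].round().astype(int);ref=im[p[1]-2:p[1]+3,p[0]-2:p[0]+3].reshape(-1,3).mean(0)
    m=(abs(im-ref).max(2)<14).astype(np.uint8);m=cv2.morphologyEx(m,cv2.MORPH_OPEN,np.ones((5,5),np.uint8))
    n,l,s,c=cv2.connectedComponentsWithStats(m);j=l[p[1],p[0]];t=plane(i,c[j],.193)
    print(k,ref,s[j],c[j],"tube",f(t))
    q=proj(i,[.5801,.0699,.2275])[0].round().astype(int);b=im[q[1]-15:q[1]+16,q[0]-15:q[0]+16]
    mm=((b.min(2)>120)&(b.max(2)-b.min(2)<12)).astype(np.uint8)
    n,l,s,c=cv2.connectedComponentsWithStats(mm)
    for a in range(1,n):
        if 40<s[a,4]<300:
            cc=c[a]+q-15;print("  knob cand",s[a],cc,f(plane(i,cc,.2275)),f(plane(i,cc,.232)))
    # stop/rail profile: gray levels along u at v=212 (stop top z .163), block end
    pr=[]
    for uu in np.arange(556,586,1.0):
        w=(uu*u+212*v)/1000;w[2]=.163;x=proj(i,w)[0].round().astype(int);pr.append(int(im[x[1],x[0]].mean()))
    print("  prof",pr)
E
```

```text
5 [104.44  98.28  99.08] [ 231  186   45   42 1528] [252.7683 206.7847] tube [540.9861 183.8731]
  knob cand [  9   9  12  12 123] [252.5285 171.7642] [540.9262 220.5221] [540.943  221.5507]
  prof [177, 213, 218, 217, 219, 219, 219, 218, 219, 217, 217, 193, 107, 86, 95, 97, 98, 96, 98, 98, 97, 104, 104, 118, 123, 114, 104, 136, 162, 151]
7 [105.76 100.2  100.92] [250 185  39  36 980] [269.6969 203.9622] tube [542.2406 182.0675]
  knob cand [ 0  0  5 20 65] [257.2    167.5692] [530.5977 224.7861] [530.5732 225.7547]
  knob cand [ 18   0  13  28 158] [282.8924 170.1013] [550.9037 222.4832] [550.4673 223.4985]
  knob cand [10  6 10 10 79] [270.3544 168.5316] [540.9772 223.8762] [540.7421 224.8632]
  prof [141, 142, 213, 220, 220, 220, 221, 223, 221, 221, 221, 221, 200, 104, 94, 100, 98, 98, 97, 99, 97, 97, 99, 95, 112, 108, 139, 148, 163, 166]
```

```bash
python3 -m crank '{"travel":[[-10,14,0],[-10,14,20],[-10,14,40],[-10,14,40],[-10,14,40]],"spin":[-0.016,-0.016,-0.016,-0.016,-0.016]}' 1 | grep -E "clock|pos|ft"
python3 - <<'E'
from rel import *
i=bot.camera_info("wrist");im=bot.snapshot("wrist")[:,:,::-1].copy();cv2.imwrite("pics/w8.png",im);pickle.dump(i,open("wrist8.pkl","wb"))
def circ(k):
    i=pickle.load(open(f"wrist{k}.pkl","rb"));im=cv2.imread(f"pics/w{k}.png")
    g=cv2.cvtColor(im,cv2.COLOR_BGR2GRAY)
    print(k,"cam",f(i["cam_to_world"][:3,3]),i["cam_to_world"][2,3])
    # tube top disc: use lower-half boundary points + ellipse fit
    m=(abs(im.astype(int)-[105,99,100]).max(2)<14).astype(np.uint8)
    m=cv2.morphologyEx(m,cv2.MORPH_OPEN,np.ones((5,5),np.uint8))
    n,l,s,c=cv2.connectedComponentsWithStats(m);j=l[206,253];q=cv2.convexHull(max(cv2.findContours((l==j).astype(np.uint8),0,1)[0],key=cv2.contourArea))
    print(" tube",s[j],c[j],cv2.minEnclosingCircle(q),"bottom",f(plane(i,(253,s[j][1]+s[j][3]),.193)))
    h=cv2.HoughCircles(cv2.resize(g[150:200,225:285],None,fx=4,fy=4,interpolation=cv2.INTER_CUBIC),cv2.HOUGH_GRADIENT,1,200,param1=80,param2=10,minRadius=18,maxRadius=36)
    if h is not None:
        a=h[0][0]/4;print(" knob",a[0]+225,a[1]+150,a[2])
    # column profiles of rows for block end x=285..280 and rail edge far left/right
    for x in(205,275,281,330):print(" col",x,g[120:215,x][::1][15:75].tolist())
for k in(5,8):circ(k)
E
```

```text
clock: 30.95
position: [0.5715, 0.0344, 0.2534]
ft_force: [0.6, 0.1, 0.2]
5 cam [541.6063 262.1645] 0.4096847360811099
 tube [ 231  186   45   42 1525] [252.7948 206.7948] ((252.94908142089844, 206.6723175048828), 22.940935134887695) bottom [541.1774 165.3489]
 knob 253.125 172.125 6.15
 col 205 [76, 76, 78, 75, 76, 76, 75, 76, 109, 128, 117, 105, 114, 124, 130, 140, 146, 155, 167, 177, 186, 192, 202, 213, 216, 150, 70, 69, 72, 72, 71, 72, 71, 70, 70, 70, 72, 71, 72, 71, 72, 69, 72, 70, 74, 70, 71, 69, 71, 72, 74, 69, 72, 73, 71, 71, 74, 72, 74, 68]
 col 275 [203, 201, 201, 202, 205, 206, 206, 207, 209, 207, 161, 138, 150, 181, 189, 175, 163, 164, 168, 177, 186, 193, 200, 209, 217, 221, 226, 227, 226, 216, 219, 222, 217, 143, 62, 54, 55, 52, 53, 52, 56, 58, 58, 60, 59, 57, 60, 55, 58, 56, 56, 57, 56, 51, 61, 91, 81, 76, 58, 51]
 col 281 [203, 200, 201, 202, 203, 204, 204, 206, 209, 205, 158, 140, 152, 181, 191, 174, 157, 156, 162, 169, 176, 183, 191, 201, 210, 217, 219, 222, 224, 216, 218, 220, 223, 223, 222, 217, 141, 60, 53, 54, 54, 53, 57, 57, 57, 59, 59, 57, 59, 60, 56, 57, 54, 5
[... 1053 characters left out ...]
, 104, 117, 127, 130, 129, 176, 201, 204, 205, 206, 200, 193, 145, 118, 103, 83]
 col 281 [204, 201, 201, 202, 203, 205, 204, 205, 209, 211, 169, 144, 149, 185, 187, 163, 154, 157, 164, 172, 180, 188, 197, 205, 216, 219, 221, 225, 212, 211, 221, 224, 224, 225, 225, 224, 223, 224, 223, 222, 222, 219, 178, 141, 136, 135, 134, 136, 136, 134, 135, 136, 135, 134, 135, 136, 134, 137, 134, 136]
 col 330 [220, 218, 216, 217, 217, 219, 220, 220, 221, 222, 207, 214, 232, 229, 226, 229, 232, 229, 226, 226, 226, 199, 162, 164, 165, 165, 167, 166, 169, 167, 167, 166, 166, 166, 165, 167, 168, 166, 165, 166, 165, 167, 164, 165, 166, 217, 229, 229, 229, 230, 231, 232, 232, 232, 232, 232, 232, 232, 232, 232]
```

```bash
python3 -m crank '{"travel":[[0,0,-40],[0,0,-60],[0,0,-60]],"spin":[0,0,0]}' | grep -E "clock|ft"; python3 -c "
from workcell import bot
print(bot.sign_off())"
```

```text
clock: 31.38
ft_force: [0.6, -0.0, -0.1]
the job is handed in; nothing more can be done
None
```

I handed the job in at about 31 s: the camera is on the rail, up against the stop as far as I could measure (my estimate is a gap under 0.5 mm, not directly visible), and the knob is tightened to about 0.25 N m; sign-off returned no verdict.

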